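# Put the microscope's accessories back into their case

## Robot

A 6-joint arm with a two-finger parallel gripper is mounted at the origin on the work surface. World frame = base frame: x ahead of the robot, y to its left, z up, the work surface at z = 0. Lengths are in m, angles in degrees, forces in N, time in s.
With the tool pointing down it reaches from about 0.35 to 0.875 m from the base axis. Payload 4.2 kg.
Tool frame: the origin (TCP) lies midway between the tips of the shut fingers; the grasp point (between the pads) lies 19 mm behind it; z points along the fingers, y is the line along which they close (so a half turn about z gives the same grasp; the last joint's range is limited). The gripper opens to 87 mm and grips with 3 to 60 N. Pads are 19 mm wide; open, the fingers measure 117 mm over their backs; the gripper's body (75 mm by 190 mm) begins 51 mm behind the grasp point.
Start: joints at [-58.98, 22.042, 0.453, 0, -68.411, -14.817], TCP at [0.174, -0.6, 0.198] pointing down, gripper open.
Joint ranges: [-179.83, 179.83], [-69.29, 118.12], [-61.27, 80.66], [-181.25, 117.63], [-171.15, -9.14], [-177.46, 177.46]. Speed limits (degrees/s): [159.86, 159.86, 180, 180, 180, 180].

## Interface

Orientations are given as a 3x3 rotation matrix whose columns are the frame's x, y, z axes.
In Python, from station import r, cams gives the robot as it stands.
- The arm moves only by the tool play_rows, never from a script. Its argument "commands" is text: rows parted by semicolons, each of 6 numbers parted by spaces: the shift along the world's x, y, z normalised to -1 to 1, where 1 is 30 mm, then the turn, a rotation vector about the world's x, y, z normalised to -1 to 1, where 1 is 0.15 rad. A call has 1 to 20 rows; each row shifts and turns the commanded pose from where the row before left it; what a row does not reach is not made up. A row lasts 1/10 s, in which the tool goes at most 50 mm and 8.59 degrees, less where a joint would pass 70% of its speed; a pose out of reach is approached as far as the arm can. A call with a number of a shift or a turn outside -1 to 1 is refused whole. A call with a gripper value outside its range is refused whole. "grip" is the finger opening in mm, from 0 to 87, set as the call begins (left out, the last holds). The fingers move at their own pace and stop on an object; the grip force is fixed at half the most. Time passes only in rows, so rows that do not move let the fingers close. It gives the time, the measured TCP pose, the force, the opening and the grip force at its end, in the units of the state.
- r.sense(): the state, without advancing time (a new reading comes with each control period).
- cams.capture(name): name is "scene" or "top" or "wrist"; returns (picture, depth): 400x640x3 uint8, blue, green, red; 400x640 float32, m along the optical axis (not along the pixel's ray), 0 where there is no reading.
- cams.camera_info(name): a dict with "mtx" (3x3 intrinsics, pixels), "k1" (the pictures are not rectified: a ray, as slopes to the right and down, at radius r is drawn at 1 + k1 r^2 times it, then the intrinsics apply), "R" (3x3) and "t" (3): a world point X has camera coordinates R X + t. Camera axes: x right, y down, z forward; pixel columns grow to the right and rows downward; lengths in m; the calibration is good to about 2 mm. A picture is of the moment at which its call begins: read the wrist's pose just before it. camera_info takes no time and is no camera call; for the wrist camera it gives the pose at the moment of the call.
- r.finish_job(): hands the job in; it is judged then, once.
The state is a dict: "time_s": time; "joints": joint angles; "joint_velocities": joint speeds; "effort": joint torques, N m; "tcp_pos": TCP position; "ee_rot": TCP orientation; "wrist_force": force on the tool from outside, world axes, zero at the start; "moment": the same for the moment, N m; "gripper_width": opening from 0.0 (shut) to 1.0 (fully open); "gripper_force": force on a finger pad.
Only numpy, scipy, OpenCV 4.12 (cv2) and the standard library are available. Lean on these libraries where they do the work, as an engineer would, in place of code of your own. Each camera call takes 0.05 s, during which the arm holds its last target. There are 200 camera calls.

## Task

Put the four microscope accessories lying on the bench (eyepiece, auxiliary lens, beam-splitter block and filter slider) back into the dark metal case with the fitted inserts, each upright and fully down in the recess cut to its own shape and size. These are optics: set each one down gently rather than dropping it, and leave the specimen jar and the vial standing where they are among them.

Things in the scene. Friction and masses are not known exactly. Their poses are not given: they have to be found in the camera images.
- eyepiece_mid (a point): Microscope eyepiece: upright cylinder, 60 mm tall; the lower 20 mm is a bare steel barrel of 30 mm diameter, the upper 40 mm a black body of 36 mm diameter. The point is on its axis half-way up, 30 mm above its foot; z is its axis, up. Starts standing on the table.
- lens_mid (a point): Auxiliary objective lens: wide dark metal cylinder, 56 mm diameter, 46 mm tall, knurled near the top, glass in the top face. The point is on its axis half-way up, 23 mm above its foot; z up. To set it in its recess take it in its upper half, so that the fingers clear the insert. Starts standing on the table.
- block_mid (a point): Beam-splitter block: grey square metal block, 40 x 40 mm, 60 mm tall, a black disc on its top. The point is its centre, 30 mm above its foot; x and y square to its sides, z up. Starts standing on the table at any yaw.
- slider_mid (a point): Filter slider: dark metal base bar 66 mm long (x) x 24 mm wide (y) x 14 mm tall, with an upright bright grip tab in the middle of it, 30 mm long (x) x 12 mm thick (y), that rises from the bar to 54 mm above its foot. The point is the middle of the tab, 34 mm above its foot; pinch the tab across its thickness (y). Starts standing on the table at any yaw.
- eyepiece_nest_hole0 (a point): Insert with the small round recess, 38 mm diameter, for the eyepiece's barrel. One of four 90 x 90 mm grey inserts, 34 mm tall, in a dark metal case (204 x 204 mm, rim 22 mm high), 2 x 2 at 94 mm pitch; their places vary. Point: centre of the recess mouth at the insert's top, 40 mm above the table; z up, x and y along its sides. Recess 10 mm deep, floor black, edge bevelled 3 mm.
- lens_nest_hole0 (a point): Insert with the large round recess, 64 mm diameter, for the auxiliary lens. One of four 90 x 90 mm grey inserts, 34 mm tall, in a dark metal case (204 x 204 mm, rim 22 mm high), 2 x 2 at 94 mm pitch; their places vary. Point: centre of the recess mouth at the insert's top, 40 mm above the table; z up, x and y along its sides. Recess 10 mm deep, floor black, edge bevelled 3 mm.
- block_nest_hole0 (a point): Insert with the square recess, 48 x 48 mm, sides along x and y, for the beam-splitter block (any of four quarter turns fits). One of four 90 x 90 mm grey inserts, 34 mm tall, in a dark metal case (204 x 204 mm, rim 22 mm high), 2 x 2 at 94 mm pitch; their places vary. Point: centre of the recess mouth at the insert's top, 40 mm above the table; z up, x and y along its sides. Recess 10 mm deep, floor black, edge bevelled 3 mm.
- slider_nest_hole0 (a point): Insert with the long rectangular recess, 74 mm along x and 32 mm along y, for the slider's base bar (either way round). One of four 90 x 90 mm grey inserts, 34 mm tall, in a dark metal case (204 x 204 mm, rim 22 mm high), 2 x 2 at 94 mm pitch; their places vary. Point: centre of the recess mouth at the insert's top, 40 mm above the table; z up, x and y along its sides. Recess 10 mm deep, floor black, edge bevelled 3 mm.
- jar_mid (a point): Bystander: amber glass specimen jar with a brass-coloured lid, 44 mm diameter, 52 mm tall, standing loose among the accessories. The point is on its axis, 26 mm above its foot.
- vial_mid (a point): Bystander: clear specimen vial with a black rubber stopper, 28 mm diameter, 54 mm tall, standing loose among the accessories. The point is on its axis, 27 mm above its foot.
Things that resemble listed ones, but are neither listed nor needed, are in the scene too. Leave any red look-alike of the part that bears lens_mid alone.

How it is judged (in metres and radians):
At the end, for the whole second after the job is handed in: Each accessory stands upright (within 0.15 rad) and at rest in its own recess: centre within 10 mm of the recess centre sideways, and foot within 4 mm of the recess floor. The jar and the vial stand upright within 30 mm of where they started (z of eyepiece_mid in the frame of eyepiece_nest_hole0 below 0.024 m and horizontal distance between eyepiece_mid and eyepiece_nest_hole0 below 0.01 m and angle between each of eyepiece_mid, lens_mid, block_mid, slider_mid's own z axis and vertical below 0.15 rad and linear speed of each of eyepiece, lens, block, slider below 0.02 m/s and z of lens_mid in the frame of lens_nest_hole0 below 0.017 m and horizontal distance between lens_mid and lens_nest_hole0 below 0.01 m and z of block_mid in the frame of block_nest_hole0 below 0.024 m and horizontal distance between block_mid and block_nest_hole0 below 0.01 m and z of slider_mid in the frame of slider_nest_hole0 below 0.028 m and horizontal distance between slider_mid and slider_nest_hole0 below 0.01 m and angle between each of jar_mid, vial_mid's own z axis and vertical below 0.3 rad and distance of each of jar_mid, vial_mid from where it was at the start of the episode below 0.03 m); the robot touches nothing.
It fails at once if the jar or the vial is pushed more than 30 mm or knocked over (distance of any of jar_mid, vial_mid from where it was at the start of the episode above 0.03 m or angle between any of jar_mid, vial_mid's own z axis and vertical above 0.5 rad).
It fails at once if an accessory is dropped or thrown: moving faster than 0.9 m/s (a fall of some 40 mm) while the fingers do not hold it ((contact force between the fingers and eyepiece below 0.05 N and linear speed of eyepiece above 0.9 m/s) or (contact force between the fingers and lens below 0.05 N and linear speed of lens above 0.9 m/s) or (contact force between the fingers and block below 0.05 N and linear speed of block above 0.9 m/s) or (contact force between the fingers and slider below 0.05 N and linear speed of slider above 0.9 m/s)).
It also fails if it takes over 120 s, if anything falls off the work surface, if the arm or the gripper's body presses on something with over 40 N, if the wrist force passes 120 N, or if a joint passes its speed limit or range.

## Working session

There is one attempt and no reset: what is moved stays moved. The work goes in short steps, Python scripts to look and compute and a tool call to move; the robot and the scene stay as the last step left them, time stands still between calls to the robot, and variables do not carry over. Pictures are saved under pics/ and viewed, at most 14 in all, crops included, and the job is handed in when it is done.

Besides the shell and the picture viewer there is one more tool, called after ">>>" as name(argument=value, ...) on one line, values as JSON. play_rows: Moves the arm, as the interface text tells. Scaled input: -1 to 1 covers 30 mm each way for a shift and 0.15 rad each way for a turn. Its arguments: {"type":"object","properties":{"commands":{"type":"string"},"grip":{"type":"number"}},"required":["commands"]}

```bash
mkdir -p pics; ls
python3 - <<'E'
from station import r,cams
import cv2,numpy as np
s=r.sense();print(s['time_s'],s['tcp_pos'],s['ee_rot'])
for n in ('top','scene'):
    p,d=cams.capture(n);cv2.imwrite(f'pics/{n}0.png',p);np.save(f'{n}0.npy',d)
    print(n,cams.camera_info(n))
E
```

```text
pics
0.0 [ 0.17421421 -0.59952212  0.19692545] [[-9.60342795e-01 -2.78821147e-01 -6.95513026e-04]
 [-2.78822005e-01  9.60340427e-01  2.13395762e-03]
 [ 7.29367662e-05  2.24325516e-03 -9.99997481e-01]]
top {'mtx': array([[420.86025956,   0.        , 317.4033059 ],
       [  0.        , 420.86025956, 201.78805005],
       [  0.        ,   0.        ,   1.        ]]), 'k1': -0.10538075525547715, 'R': array([[ 0.00222954, -0.99999081, -0.00366161],
       [-0.98632225, -0.00159555, -0.16482075],
       [ 0.16481339,  0.003979  , -0.98631674]]), 't': array([-0.04166447,  0.57042378,  0.76227714])}
scene {'mtx': array([[362.66295549,   0.        , 320.37933544],
       [  0.        , 362.66295549, 197.42512934],
       [  0.        ,   0.        ,   1.        ]]), 'k1': 0.00037516988600106165, 'R': array([[ 0.75007082,  0.66130956,  0.00796471],
       [ 0.40374375, -0.44832955, -0.79749081],
       [-0.52381748,  0.60139029, -0.60327851]]), 't': array([-0.40833208, -0.20223744,  1.12451715])}
```

View pics/top0.png

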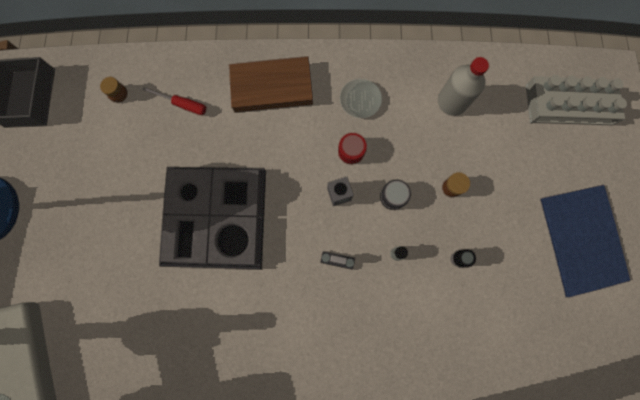

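View pics/scene0.png

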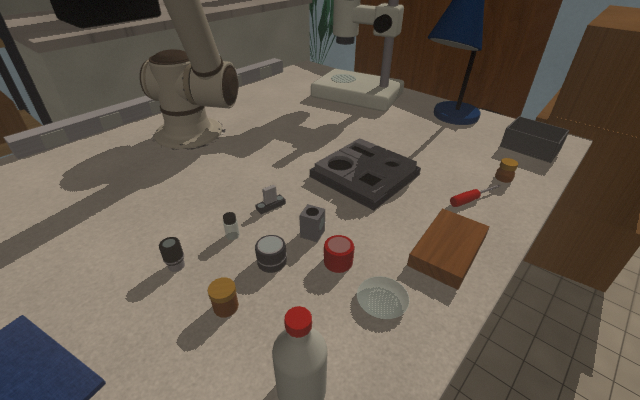

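The top view shows these parts:
- Eyepiece at (465,258), dark lens at (396,194), block at (340,190) and slider at (338,260).
- Vial at (401,253) and jar at (457,184).
- Case around (213,218). Its recesses are eyepiece (189,191), block (235,193), slider (184,239) and lens (233,240).

There are two lens candidates. (396,194) is dark metal and fits the description. (352,148) is the red look-alike, so I leave it alone. The jar at (114,89) is far from the accessories, so it is not the bystander.

```bash
cat > h.py <<'E'
import numpy as np,cv2
from station import r,cams
def rays(ci,uv):
    K=ci['mtx'];q=(np.asarray(uv,float).reshape(-1,2)-K[:2,2])/K[0,0]
    s=q.copy()
    for _ in range(8): s=q/(1+ci['k1']*(s**2).sum(1,keepdims=True))
    return np.c_[s,np.ones(len(s))]
def onplane(ci,uv,z):
    d=rays(ci,uv)@ci['R'];c=-ci['R'].T@ci['t']
    return (c+d*((z-c[2])/d[:,2])[:,None])[:,:2]
def cloud(ci,d):
    v,u=np.mgrid[:400,:640];uv=np.c_[u.ravel(),v.ravel()]
    return ((rays(ci,uv)*d.reshape(-1,1)-ci['t'])@ci['R']).reshape(400,640,3)
E
python3 - <<'E'
from h import *
ci=cams.camera_info('top');p=cv2.imread('pics/top0.png');P=cloud(ci,np.load('top0.npy'))
for n,(u,v),h in [('eye',(465,258),.06),('lens',(396,194),.046),('block',(340,190),.06),('slider',(338,260),.054),('bar',(338,260),.014),('vial',(401,253),.054),('jar',(457,184),.052)]:
    W=P[v-25:v+25,u-25:u+25].reshape(-1,3);m=abs(W[:,2]-h)<.006
    q=W[m][:,:2].astype(np.float32);c,s,a=cv2.minAreaRect(q)
    print(n,m.sum(),np.round(c,4),np.round(s,3),round(a,1),'med',np.round(np.median(W[m],0),4))
g=P[160:275,155:275].reshape(-1,3);m=abs(g[:,2]-.04)<.006
print('case',m.sum(),cv2.minAreaRect(g[m][:,:2].astype(np.float32)))
hsv=cv2.cvtColor(p,cv2.COLOR_BGR2HSV)
crop=p[140:285,155:285];cr2=p[140:285,315:485]
cv2.imwrite('pics/crop0.png',cv2.convertScaleAbs(cv2.resize(np.hstack([crop,cr2])[:,:300],None,fx=2.66,fy=2.66,interpolation=cv2.INTER_CUBIC),alpha=1.8))
# dark recesses
gr=cv2.GaussianBlur(p,(3,3),0).max(2)
for t in (25,32,40):
    b=((gr<t)*255).astype(np.uint8)[160:275,155:275]
    cs,_=cv2.findContours(b,cv2.RETR_EXTERNAL,2)
    for c in cs:
        if cv2.contourArea(c)>100:
            rc=cv2.minAreaRect(c);uv=np.array(rc[0])+[155,160]
            print(t,cv2.contourArea(c),np.round(uv,1),np.round(rc[1]),rc[2],onplane(ci,uv,.035).round(4))
E
```

```text
eye 265 [ 0.4629 -0.3211] [0.034 0.032] 88.9 med [ 0.4635 -0.3208  0.0598]
lens 621 [ 0.5898 -0.1942] [0.054 0.053] 2.4 med [ 0.5885 -0.1934  0.046 ]
block 440 [ 0.5946 -0.084 ] [0.04 0.04] 18.3 med [ 0.5945 -0.0837  0.0593]
slider 104 [ 0.4609 -0.08  ] [0.03  0.012] 78.8 med [ 0.461  -0.0794  0.053 ]
bar 304 [ 0.4608 -0.0799] [0.066 0.024] 78.4 med [ 0.4603 -0.0791  0.0138]
vial 134 [ 0.4741 -0.1979] [0.023 0.023] 89.5 med [ 0.4739 -0.1978  0.0535]
jar 369 [ 0.6086 -0.3164] [0.043 0.041] 4.3 med [ 0.6075 -0.3155  0.0514]
case 6158 ((0.5457886457443237, 0.17064273357391357), (0.18511947989463806, 0.18559043109416962), 88.97928619384766)
25 611.5 [232. 240.] [28. 28.] 90.0 [[0.4973 0.1246]]
25 371.5 [184.9 239. ] [13. 35.] 3.814074993133545 [[0.4987 0.2176]]
25 172.0 [188.5 191.5] [14. 16.] 45.0 [[0.5928 0.2152]]
25 409.0 [235.1 192.6] [21. 22.] 3.3664608001708984 [[0.5907 0.1217]]
32 668.5 [231.5 240.5] [29. 29.] 90.0 [[0.4963 0.1255]]
32 440.5 [185.  238.5] [14. 36.] 4.085616588592529 [[0.4996 0.2175]]
32 106.5 [259.3 240.5] [ 4. 43.] 2.0454084873199463 [[0.4967 0.0714]]
32 204.0 [188. 192.] [16. 16.] 90.0 [[0.5918 0.2162]]
32 467.0 [235. 193.] [22. 22.] 90.0 [[0.5898 0.1218]]
32 107.5 [261.3 193. ] [ 4. 44.] 2.2906100749969482 [[0.5899 0.0697]]
40 730.5 [231.5 240. ] [30. 31.] 90.0 [[0.4973 0.1256]]
40 509.5 [184.5 238.6] [16. 37.] 3.3664605617523193 [[0.4994 0.2184]]
40 250.0 [188.  191.5] [17. 18.] 90.0 [[0.5928 0.2162]]
40 542.5 [234.5 193. ] [24. 25.] 90.0 [[0.5898 0.1228]]
40 468.0 [259.5 218.4] [ 7. 97.] 2.4895529747009277 [[0.5395 0.072 ]]
```

View pics/crop0.png

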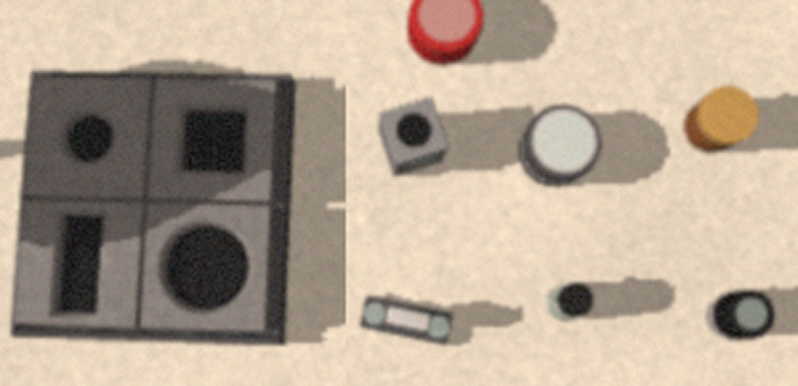

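Depth gives clean top faces, so I'll set out for the eyepiece.

>>> play_rows(commands="0.96 0.93 0 0 0 0;0.96 0.93 0 0 0 0;0.96 0.93 0 0 0 0;0.96 0.93 0 0 0 0;0.96 0.93 0 0 0 0;0.96 0.93 0 0 0 0;0.96 0.93 0 0 0 0;0.96 0.93 0 0 0 0;0.96 0.93 0 0 0 0;0.96 0.93 0 0 0 0;0 0 0 0 0 0;0 0 0 0 0 0;0 0 0 0 0 0", grip=60)

```text
time_s: 1.4
tcp_pos: [0.4617, -0.3214, 0.1977]
ee_rot: [[-0.96, -0.278, -0.001], [-0.278, 0.96, 0.0], [0.001, 0.001, -1.0]]
wrist_force: [-0.1, 0.8, 1.9]
gripper_width: 0.692
gripper_force: 0.0
```

Run:
```python
from h import *
s=r.sense();print(s['tcp_pos'],s['joints'])
ci=cams.camera_info('wrist');p,d=cams.capture('wrist');cv2.imwrite('pics/w1.png',p)
P=cloud(ci,d).reshape(-1,3);m=(abs(P[:,2]-.06)<.006)&(abs(P[:,0]-.463)<.04)&(abs(P[:,1]+.321)<.04)
print(m.sum(),cv2.minAreaRect(P[m][:,:2].astype(np.float32)),np.median(P[m],0))
m=(abs(P[:,2]-.046)<.006)&(abs(P[:,0]-.59)<.05)&(abs(P[:,1]+.194)<.05)
if m.sum()>20:print(m.sum(),cv2.minAreaRect(P[m][:,:2].astype(np.float32)))
```

```text
[ 0.46173886 -0.3213545   0.19769761] [-1.83361577e+01  1.60205897e+01 -8.47548420e+00 -3.94181027e-03
 -6.55630103e+01 -5.54916214e+01]
1023 ((0.46487003564834595, -0.3220598101615906), (0.034703269600868225, 0.034240931272506714), 16.943157196044922) [ 0.46415501 -0.32217998  0.05966996]
239 ((0.6099854111671448, -0.2019639015197754), (0.027170300483703613, 0.02019427716732025), 35.20897674560547)
```

View pics/w1.png

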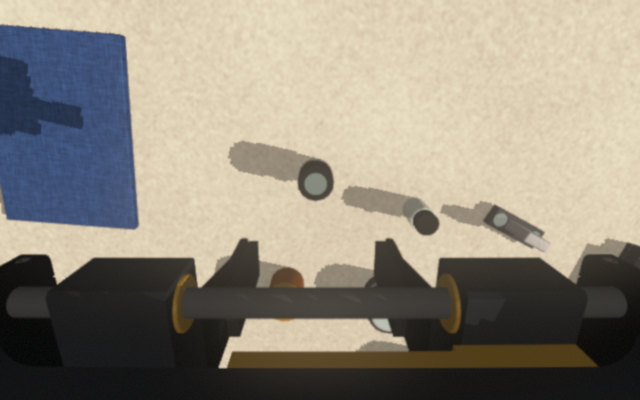

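The wrist view shows the eyepiece at (316,180), with the vial at (420,215) clear of the fingers. The wrist and top estimates agree within 2 mm. I'll descend and grip.

>>> play_rows(commands="0.08 0 -1 0 0 0;0 0 -1 0 0 0;0 0 -1 0 0 0;0 0 -1 0 0 0;0 0 -1 0 0 0;0 0 -0.6 0 0 0;0 0 -0.2 0 0 0;0 0 0 0 0 0;0 0 0 0 0 0")

```text
time_s: 2.35
tcp_pos: [0.4654, -0.322, 0.0251]
ee_rot: [[-0.96, -0.279, 0.002], [-0.279, 0.96, -0.001], [-0.001, -0.001, -1.0]]
wrist_force: [0.2, -0.7, -0.8]
gripper_width: 0.689
gripper_force: 0.0
```

>>> play_rows(commands="0 0 0 0 0 0;0 0 0 0 0 0;0 0 0 0 0 0;0 0 0 0 0 0;0 0 0 0 0 0;0 0 0 0 0 0", grip=30)

```text
time_s: 2.95
tcp_pos: [0.4651, -0.3213, 0.0244]
ee_rot: [[-0.96, -0.279, 0.0], [-0.279, 0.96, -0.0], [-0.0, -0.0, -1.0]]
wrist_force: [-0.7, 0.3, 2.5]
gripper_width: 0.398
gripper_force: 30.0
```

>>> play_rows(commands="0 0 0.5 0 0 0;0 0 1 0 0 0;0 0 1 0 0 0;0 0 1 0 0 0;0 0 0.5 0 0 0;0.2 0.5 0 0 0 0;0.24 1 0 0 0 0;0.24 1 0 0 0 0;0.24 1 0 0 0 0;0.24 1 0 0 0 0;0.24 1 0 0 0 0;0.24 1 0 0 0 0;0.24 1 0 0 0 0;0.24 1 0 0 0 0;0.24 1 0 0 0 0;0.24 1 0 0 0 0;0.24 1 0 0 0 0")

```text
time_s: 4.65
tcp_pos: [0.5489, 0.0257, 0.1424]
ee_rot: [[-0.96, -0.279, -0.003], [-0.279, 0.96, -0.0], [0.003, 0.001, -1.0]]
wrist_force: [-0.0, -0.6, -0.7]
gripper_width: 0.397
gripper_force: 30.0
```

>>> play_rows(commands="0.24 1 0 0 0 0;0.24 1 0 0 0 0;0.24 1 0 0 0 0;0.24 1 0 0 0 0;0.24 1 0 0 0 0;0.24 0.8 0 0 0 0;0.1 0.5 0 0 0 0;0 0 0 0 0 0;0 0 0 0 0 0;0 0 0 0 0 0")

```text
time_s: 5.65
tcp_pos: [0.5956, 0.2119, 0.1438]
ee_rot: [[-0.961, -0.278, -0.001], [-0.278, 0.961, -0.001], [0.001, -0.0, -1.0]]
wrist_force: [0.5, 0.4, -1.3]
gripper_width: 0.398
gripper_force: 30.0
```

```bash
cat > look.py <<'E'
from h import *
import sys
# usage: look.py name  cx cy halfsize zlo zhi ...: top-view slice
n=sys.argv[1]
ci=cams.camera_info(n);p,d=cams.capture(n)
P=cloud(ci,d).reshape(-1,3)
a=list(map(float,sys.argv[2:]))
for i in range(0,len(a),5):
    cx,cy,h,lo,hi=a[i:i+5]
    m=(abs(P[:,0]-cx)<h)&(abs(P[:,1]-cy)<h)&(P[:,2]>lo)&(P[:,2]<hi)
    if m.sum()>10:
        q=P[m];print(m.sum(),cv2.minAreaRect(q[:,:2].astype(np.float32)),'med',np.median(q,0).round(4),'zmax',np.percentile(q[:,2],95).round(4))
    else: print('none',m.sum())
if n=='wrist':cv2.imwrite('pics/last.png',p)
s=r.sense();print(s['time_s'],s['tcp_pos'],s['joints'].round(1) if hasattr(s['joints'],'round') else s['joints'])
E
python3 look.py top 0.5455 0.1706 0.11 .034 .046; python3 look.py wrist .5455 .1706 .11 .034 .046 .594 .217 .026 .023 .034
```

```text
5739 ((0.5459960103034973, 0.170956552028656), (0.18560753762722015, 0.18589773774147034), 88.76000213623047) med [0.5432 0.1711 0.039 ] zmax 0.0414
5.7 [0.59579514 0.21182559 0.14396653] [  34.2   25.1   -2.8   -0.   -62.1 -108.1]
31936 ((0.5476111173629761, 0.1703118085861206), (0.18536390364170074, 0.18505410850048065), 89.0860366821289) med [0.5434 0.1755 0.0394] zmax 0.0407
1197 ((0.5945318937301636, 0.2166951447725296), (0.03259921073913574, 0.03758751228451729), 5.609628200531006) med [0.5952 0.2167 0.0299] zmax 0.0312
5.75 [0.59596287 0.21186234 0.14416031] [  34.2   25.1   -2.8   -0.   -62.1 -108.1]
```

View pics/last.png

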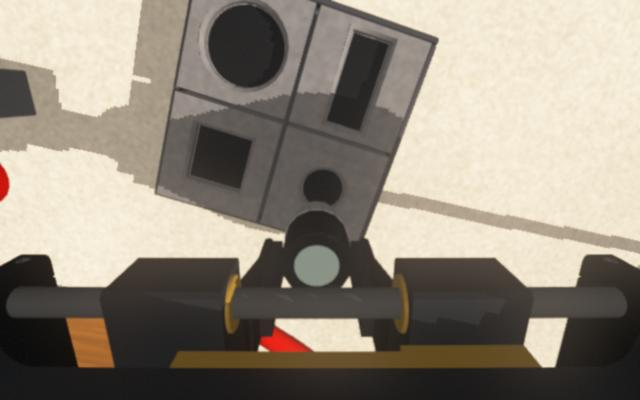

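The wrist view shows the eyepiece held straight, with its recess at (322,187) clear of the other parts. The close-up estimate needs +5 mm in y, then I descend.

>>> play_rows(commands="0 0.16 0 0 0 0;0 0 -0.5 0 0 0;0 0 -0.8 0 0 0;0 0 -0.5 0 0 0;0 0 -0.3 0 0 0;0 0 -0.25 0 0 0;0 0 -0.2 0 0 0;0 0 -0.15 0 0 0;0 0 -0.15 0 0 0;0 0 0 0 0 0;0 0 0 0 0 0")

```text
time_s: 6.85
tcp_pos: [0.5964, 0.2177, 0.0588]
ee_rot: [[-0.96, -0.279, 0.0], [-0.279, 0.96, 0.0], [-0.0, 0.0, -1.0]]
wrist_force: [-0.4, 0.3, -0.3]
gripper_width: 0.402
gripper_force: 30.0
```

>>> play_rows(commands="0 0 -0.07 0 0 0;0 0 -0.05 0 0 0;0 0 -0.03 0 0 0;0 0 0 0 0 0;0 0 0 0 0 0")

```text
time_s: 7.35
tcp_pos: [0.5964, 0.2177, 0.0545]
ee_rot: [[-0.96, -0.279, 0.001], [-0.279, 0.96, 0.0], [-0.001, 0.0, -1.0]]
wrist_force: [0.0, -0.5, 1.8]
gripper_width: 0.405
gripper_force: 30.0
```

>>> play_rows(commands="0 0 -0.02 0 0 0;0 0 0 0 0 0;0 0 0 0 0 0;0 0 0 0 0 0", grip=60)

```text
time_s: 7.75
tcp_pos: [0.5962, 0.2176, 0.0532]
ee_rot: [[-0.96, -0.279, -0.0], [-0.279, 0.96, -0.0], [0.0, -0.0, -1.0]]
wrist_force: [0.3, -0.7, -0.2]
gripper_width: 0.65
gripper_force: 0.0
```

>>> play_rows(commands="0 0 0.3 0 0 0;0 0 1 0 0 0;0 0 1 0 0 0;0 0 1 0 0 0;0 -0.8 0.7 0 0 0;0 -1 0 0 0 0;0 -1 0 0 0 0;0 -1 0 0 0 0;0 -1 0 0 0 0;0 -1 0 0 0 0;0 -1 0 0 0 0;0 -1 0 0 0 0;0 -1 0 0 0 0;0 -1 0 0 0 0;0 -1 0 0 0 0;0 0 0 0 0 0;0 0 0 0 0 0;0 0 0 0 0 0")

```text
time_s: 9.55
tcp_pos: [0.5963, -0.1057, 0.1738]
ee_rot: [[-0.96, -0.28, 0.0], [-0.28, 0.96, 0.0], [-0.0, 0.0, -1.0]]
wrist_force: [-0.4, 0.6, 0.2]
gripper_width: 0.689
gripper_force: 0.0
```

```bash
python3 look.py wrist .5945 -.084 .04 .053 .066; python3 look.py top .594 .217 .03 .08 .1
```

```text
1909 ((0.596583366394043, -0.08375917375087738), (0.04036833345890045, 0.040024686604738235), 18.4622802734375) med [ 0.5951 -0.0842  0.0597] zmax 0.0609
9.6 [ 0.59632454 -0.10545131  0.17373287] [  5.3  21.2  -4.5  -0.  -64.3 -79. ]
none 0
9.65 [ 0.59634978 -0.10533499  0.17368428] [  5.3  21.2  -4.5  -0.  -64.3 -79. ]
```

>>> play_rows(commands="0 0.72 -0.5 0 0 0.25;0 0 -1 0 0 0;0 0 -1 0 0 0;0 0 -1 0 0 0;0 0 -1 0 0 0;0 0 -0.5 0 0 0;0 0 0 0 0 0;0 0 0 0 0 0")

```text
time_s: 10.45
tcp_pos: [0.5968, -0.0842, 0.0239]
ee_rot: [[-0.949, -0.316, 0.001], [-0.316, 0.949, -0.0], [-0.0, -0.0, -1.0]]
wrist_force: [-0.8, 0.3, 0.9]
gripper_width: 0.691
gripper_force: 0.0
```

>>> play_rows(commands="0 0 0 0 0 0;0 0 0 0 0 0;0 0 0 0 0 0;0 0 0 0 0 0;0 0 0 0 0 0", grip=34)

```text
time_s: 10.95
tcp_pos: [0.5966, -0.0846, 0.0243]
ee_rot: [[-0.949, -0.315, 0.001], [-0.315, 0.949, 0.0], [-0.001, -0.0, -1.0]]
wrist_force: [-1.2, 1.1, 4.3]
gripper_width: 0.451
gripper_force: 30.0
```

```bash
python3 look.py top .594 .217 .03 .07 .1 .594 .217 .03 .04 .1
```

```text
25 ((0.5883505940437317, 0.22936780750751495), (0.01782148890197277, 0.005232588388025761), 28.993896484375) med [0.5873 0.2293 0.089 ] zmax 0.0917
29 ((0.5887979865074158, 0.23525995016098022), (0.01602652296423912, 0.023121006786823273), 0.7853284478187561) med [0.5873 0.2296 0.0889] zmax 0.0917
11.0 [ 0.59665298 -0.0845959   0.02425325] [  7.3  29.7 -14.8   0.  -45.4 -78.9]
```

>>> play_rows(commands="0 0 0.5 0 0 0;0 0 1 0 0 0;0 0 1 0 0 0;0 0 1 0 0 0;0 0 0.5 0 0 0;0 0.4 0 0 0 -0.35;0 1 0 0 0 -0.4;0 1 0 0 0 -0.4;0 1 0 0 0 -0.4;0 1 0 0 0 -0.4;0 1 0 0 0 -0.31;0 1 0 0 0 0;-0.09 0.5 0 0 0 0;0 0 0 0 0 0;0 0 0 0 0 0;0 0 0 0 0 0")

```text
time_s: 12.6
tcp_pos: [0.5933, 0.1212, 0.1432]
ee_rot: [[-1.0, 0.02, -0.001], [0.02, 1.0, -0.0], [0.001, -0.0, -1.0]]
wrist_force: [-0.7, -0.6, -1.2]
gripper_width: 0.459
gripper_force: 30.0
```

```bash
python3 look.py wrist .592 .1225 .03 .023 .034 .5 .125 .036 .02 .034  .594 .217 .03 .08 .1 .594 .1225 .035 .167 .189
```

```text
1700 ((0.5856416821479797, 0.12285809218883514), (0.048244502395391464, 0.029478253796696663), 88.74363708496094) med [0.5852 0.1233 0.03  ] zmax 0.0311
5157 ((0.4996671676635742, 0.1244538426399231), (0.0638001337647438, 0.06382422894239426), 37.36756896972656) med [0.4986 0.1244 0.0299] zmax 0.0313
1863 ((0.5960579514503479, 0.2161964327096939), (0.03479788079857826, 0.03476300835609436), 58.00999069213867) med [0.5945 0.2146 0.0896] zmax 0.0909
6443 ((0.5894825458526611, 0.12093301117420197), (0.057769689708948135, 0.03254409506917), 89.2353286743164) med [0.5855 0.121  0.1789] zmax 0.1834
12.65 [0.59336909 0.12112931 0.1433162 ] [  26.8   22.6   -6.9    0.   -60.5 -118. ]
```

View pics/last.png

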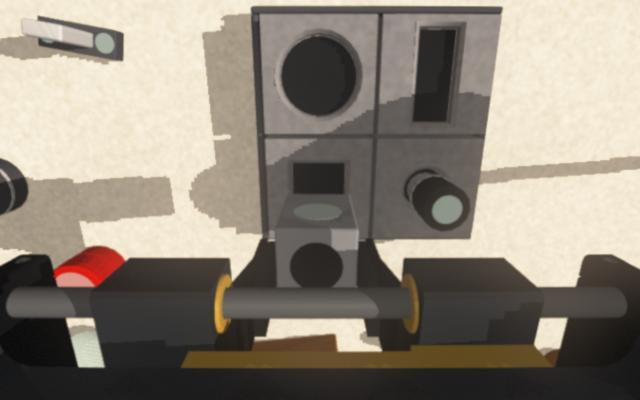

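The eyepiece is seated upright at (440,205). The block at (316,240) hangs square over its recess at (318,180) and is within 2 mm, so I'll set it down.

>>> play_rows(commands="0.04 0.05 0 0 0 0;0 0 -0.5 0 0 0;0 0 -0.8 0 0 0;0 0 -0.5 0 0 0;0 0 -0.3 0 0 0;0 0 -0.25 0 0 0;0 0 -0.2 0 0 0;0 0 -0.15 0 0 0;0 0 -0.15 0 0 0;0 0 -0.08 0 0 0;0 0 0 0 0 0;0 0 0 0 0 0")

```text
time_s: 13.85
tcp_pos: [0.5949, 0.1239, 0.0558]
ee_rot: [[-1.0, 0.019, 0.0], [0.019, 1.0, 0.0], [-0.0, 0.0, -1.0]]
wrist_force: [-0.4, -0.2, -1.5]
gripper_width: 0.463
gripper_force: 30.0
```

>>> play_rows(commands="0 0 -0.05 0 0 0;0 0 0 0 0 0;0 0 0 0 0 0")

```text
time_s: 14.15
tcp_pos: [0.595, 0.1239, 0.0543]
ee_rot: [[-1.0, 0.019, 0.001], [0.019, 1.0, 0.0], [-0.001, 0.0, -1.0]]
wrist_force: [-0.7, 0.4, -0.6]
gripper_width: 0.455
gripper_force: 30.0
```

>>> play_rows(commands="0 0 0 0 0 0;0 0 0 0 0 0;0 0 0 0 0 0;0 0 0.3 0 0 0;0 0 1 0 0 0;0 0 1 0 0 0;0 0 1 0 0 0;0 0 0.7 0 0 0;-0.4 -0.5 0 0 0 0.5;-0.5 -0.8 0 0 0 0.9;-0.6 -0.9 0 0 0 0.95;-0.6 -0.9 0 0 0 0.95;-0.6 -0.9 0 0 0 0.95;-0.6 -0.9 0 0 0 0.95;-0.6 -0.9 0 0 0 0.95", grip=60)

```text
time_s: 15.65
tcp_pos: [0.477, -0.0513, 0.175]
ee_rot: [[-0.614, -0.79, 0.001], [-0.79, 0.614, 0.0], [-0.001, -0.001, -1.0]]
wrist_force: [0.7, -0.3, 0.0]
gripper_width: 0.688
gripper_force: 0.0
```

>>> play_rows(commands="0 -0.6 0 0 0 0.95;0 0 0 0 0 0.95;0 0 0 0 0 0.95;0 0 0 0 0 0.3;0 0 0 0 0 0;0 0 0 0 0 0")

```text
time_s: 16.25
tcp_pos: [0.4778, -0.0682, 0.1746]
ee_rot: [[-0.194, -0.981, 0.001], [-0.981, 0.194, 0.0], [-0.0, -0.001, -1.0]]
wrist_force: [-0.3, 0.1, 0.0]
gripper_width: 0.69
gripper_force: 0.0
```

```bash
python3 look.py wrist .462 -.08 .045 .046 .06 .462 -.08 .045 .007 .021; python3 look.py top .594 .1225 .035 .08 .1 .596 .217 .03 .08 .1 .474 -.198 .03 .045 .06  .6086 -.3164 .035 .045 .06
```

```text
432 ((0.46251943707466125, -0.08006590604782104), (0.029372768476605415, 0.01209139171987772), 78.29705047607422) med [ 0.4625 -0.0805  0.0534] zmax 0.0547
992 ((0.4621555209159851, -0.08010771870613098), (0.06537622958421707, 0.02344653196632862), 78.94886016845703) med [ 0.4621 -0.0917  0.0137] zmax 0.0151
16.3 [ 0.47779199 -0.06823886  0.17445118] [ 11.2   9.3 -21.    0.  -59.7 -22.4]
430 ((0.5944840312004089, 0.1240001767873764), (0.04037204012274742, 0.038913361728191376), 0.34015408158302307) med [0.5946 0.1246 0.0895] zmax 0.0915
273 ((0.5935095548629761, 0.2159099131822586), (0.03313662111759186, 0.03311530873179436), 63.3826904296875) med [0.5929 0.2152 0.0889] zmax 0.0912
80 ((0.4703533947467804, -0.20181259512901306), (0.013872692361474037, 0.023608438670635223), 52.49669647216797) med [ 0.4702 -0.2014  0.0538] zmax 0.0557
377 ((0.6081525683403015, -0.31546467542648315), (0.041225314140319824, 0.04193969815969467), 44.37617492675781) med [ 0.6075 -0.3152  0.0513] zmax 0.0536
16.35 [ 0.47777219 -0.06819795  0.17434811] [ 11.2   9.3 -21.    0.  -59.7 -22.4]
```

>>> play_rows(commands="-0.52 -0.4 -0.5 0 0 0;0 0 -1 0 0 0;0 0 -1 0 0 0;0 0 -1 0 0 0;0 0 -1 0 0 0;0 0 -0.5 0 0 0;0 0 -0.05 0 0 0;0 0 0 0 0 0;0 0 0 0 0 0")

```text
time_s: 17.25
tcp_pos: [0.4632, -0.0801, 0.0236]
ee_rot: [[-0.193, -0.981, 0.002], [-0.981, 0.193, 0.0], [-0.001, -0.002, -1.0]]
wrist_force: [0.6, 0.3, -0.2]
gripper_width: 0.689
gripper_force: 0.0
```

>>> play_rows(commands="0 0 0 0 0 0;0 0 0 0 0 0;0 0 0 0 0 0;0 0 0 0 0 0;0 0 0 0 0 0;0 0 0 0 0 0;0 0 0 0 0 0", grip=6)

```text
time_s: 17.95
tcp_pos: [0.4621, -0.0802, 0.0225]
ee_rot: [[-0.193, -0.981, -0.0], [-0.981, 0.193, -0.0], [0.0, 0.0, -1.0]]
wrist_force: [-0.5, -0.2, 0.1]
gripper_width: 0.14
gripper_force: 0.1
```

>>> play_rows(commands="0 0 0 0 0 0;0 0 0 0 0 0;0 0 0.1 0 0 0;0 0 0.2 0 0 0;0 0 0 0 0 0")

```text
time_s: 18.45
tcp_pos: [0.4628, -0.0802, 0.0324]
ee_rot: [[-0.193, -0.981, 0.002], [-0.981, 0.193, 0.0], [-0.001, -0.002, -1.0]]
wrist_force: [-0.6, -0.4, -1.7]
gripper_width: 0.127
gripper_force: 30.0
```

>>> play_rows(commands="0 0 0.8 0 0 0;0 0 1 0 0 0;0 0 1 0 0 0;0 0 1 0 0 0;0.13 0.5 0 0 0 -0.5;0.13 0.94 0 0 0 -0.9;0.13 0.95 0 0 0 -0.95;0.13 0.95 0 0 0 -0.95;0.13 0.95 0 0 0 -0.95;0.13 0.95 0 0 0 -0.95;0.13 0.95 0 0 0 -0.95;0.13 0.95 0 0 0 -0.95;0.13 0.95 0 0 0 -0.9;0.13 0.95 0 0 0 -0.8;0 0.9 0 0 0 -0.5;0 0 0 0 0 0;0 0 0 0 0 0;0 0 0 0 0 0")

```text
time_s: 20.25
tcp_pos: [0.5008, 0.2171, 0.1454]
ee_rot: [[-1.0, 0.019, -0.001], [0.019, 1.0, -0.0], [0.001, -0.0, -1.0]]
wrist_force: [-0.2, -0.6, -1.0]
gripper_width: 0.128
gripper_force: 30.0
```

```bash
python3 look.py wrist .5 .218 .04 .023 .034 .5 .218 .05 .124 .142 .5 .218 .03 .168 .185 .5 .125 .036 .02 .034
python3 - <<'E'
import cv2;print(cv2.imread('pics/last.png').shape)
E
```

```text
1045 ((0.47891345620155334, 0.2188146412372589), (0.03209323063492775, 0.026359310373663902), 88.61758422851562) med [0.4783 0.2187 0.03  ] zmax 0.0313
1933 ((0.4882794916629791, 0.2174106389284134), (0.024051515385508537, 0.037530288100242615), 89.03477478027344) med [0.4816 0.2177 0.1365] zmax 0.1378
1834 ((0.5007768869400024, 0.2198440283536911), (0.029773922637104988, 0.02785954624414444), 17.120656967163086) med [0.4939 0.2168 0.1763] zmax 0.1827
3776 ((0.5008754730224609, 0.12341950088739395), (0.06297598034143448, 0.06247611343860626), 75.42132568359375) med [0.5003 0.1228 0.03  ] zmax 0.0314
20.3 [0.50085451 0.21698943 0.14550101] [  40.4   17.   -15.2   -0.   -57.9 -131.5]
(400, 640, 3)
```

View pics/last.png

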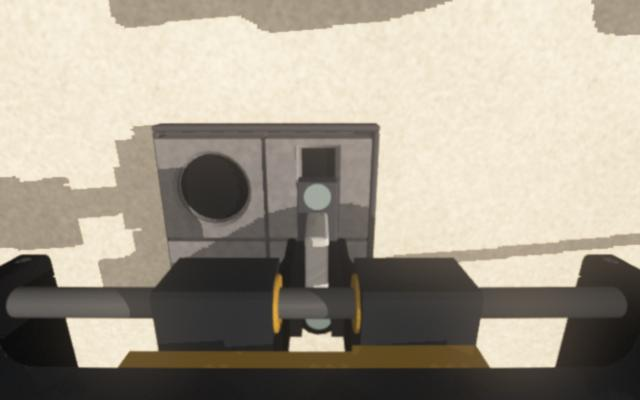

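The slider at (318,230) hangs in line with its recess at (320,163) and needs about 1.5 mm in y. I'll lower it now.

>>> play_rows(commands="0.02 0.04 0 0 0 0;0 0 -0.5 0 0 0;0 0 -0.8 0 0 0;0 0 -0.5 0 0 0;0 0 -0.4 0 0 0;0 0 -0.25 0 0 0;0 0 -0.2 0 0 0;0 0 -0.15 0 0 0;0 0 -0.15 0 0 0;0 0 -0.08 0 0 0;0 0 0 0 0 0;0 0 0 0 0 0")

```text
time_s: 21.5
tcp_pos: [0.5019, 0.2193, 0.0549]
ee_rot: [[-1.0, 0.019, 0.0], [0.019, 1.0, 0.0], [-0.0, 0.0, -1.0]]
wrist_force: [-0.3, -0.1, -0.1]
gripper_width: 0.133
gripper_force: 30.0
```

>>> play_rows(commands="0 0 -0.05 0 0 0;0 0 -0.02 0 0 0;0 0 0 0 0 0;0 0 0 0 0 0")

```text
time_s: 21.9
tcp_pos: [0.5017, 0.2192, 0.0526]
ee_rot: [[-1.0, 0.019, 0.0], [0.019, 1.0, 0.0], [-0.0, 0.0, -1.0]]
wrist_force: [0.0, -0.2, -0.1]
gripper_width: 0.128
gripper_force: 30.0
```

>>> play_rows(commands="0 0 0 0 0 0;0 0 0 0 0 0;0 0 0 0 0 0;0 0 0.3 0 0 0;0 0 1 0 0 0;0 0 1 0 0 0;0 0 1 0 0 0;0 0 0.7 0 0 0", grip=40)

```text
time_s: 22.7
tcp_pos: [0.5025, 0.2195, 0.1758]
ee_rot: [[-1.0, 0.018, 0.003], [0.018, 1.0, 0.002], [-0.003, 0.002, -1.0]]
wrist_force: [-0.5, 0.4, 0.8]
gripper_width: 0.458
gripper_force: 0.0
```

>>> play_rows(commands="0.2 -0.8 0 0 0 0;0.2 -1 0 0 0 0;0.2 -1 0 0 0 0;0.2 -1 0 0 0 0;0.2 -1 0 0 0 0;0.2 -1 0 0 0 0;0.2 -1 0 0 0 0;0.2 -1 0 0 0 0;0.2 -1 0 0 0 0;0.2 -1 0 0 0 0;0.2 -1 0 0 0 0;0.2 -1 0 0 0 0;0.2 -1 0 0 0 0;0.2 -1 0 0 0 0;0 0 0 0 0 0;0 0 0 0 0 0;0 0 0 0 0 0", grip=82)

```text
time_s: 24.4
tcp_pos: [0.5856, -0.1943, 0.1729]
ee_rot: [[-1.0, 0.018, 0.0], [0.018, 1.0, 0.0], [-0.0, 0.0, -1.0]]
wrist_force: [0.7, -0.2, -0.3]
gripper_width: 0.942
gripper_force: 0.0
```

```bash
python3 look.py wrist .591 -.195 .045 .04 .053; python3 look.py top .502 .219 .03 .074 .09 .474 -.198 .03 .045 .06; cp pics/last.png pics/lens.png
```

```text
2630 ((0.5914441347122192, -0.1944611668586731), (0.05522501468658447, 0.055113740265369415), 64.79390716552734) med [ 0.5902 -0.1943  0.0462] zmax 0.0475
24.45 [ 0.58563716 -0.19406081  0.17296284] [ -3.3  22.3  -2.9  -0.  -64.8 -87.7]
130 ((0.5008295774459839, 0.21829694509506226), (0.012976293452084064, 0.02963356301188469), 86.83567810058594) med [0.5003 0.2172 0.0823] zmax 0.085
134 ((0.4740382730960846, -0.19817762076854706), (0.02315220609307289, 0.022646833211183548), 88.76025390625) med [ 0.4739 -0.1979  0.0536] zmax 0.0557
24.5 [ 0.58567564 -0.19394507  0.17297343] [ -3.3  22.3  -2.9  -0.  -64.8 -87.7]
```

View pics/lens.png

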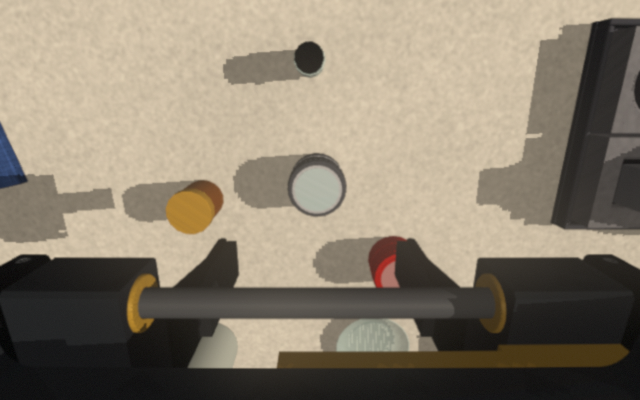

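The lens at (317,187) is dark-rimmed and is the right part. The red look-alike at (395,265) sits clear of the finger path, and the vial and jar haven't moved. I'll descend onto it.

>>> play_rows(commands="0.19 -0.01 -0.5 0 0 0;0 0 -1 0 0 0;0 0 -1 0 0 0;0 0 -1 0 0 0;0 0 -1 0 0 0;0 0 -0.5 0 0 0;0 0 -0.05 0 0 0;0 0 0 0 0 0;0 0 0 0 0 0")

```text
time_s: 25.4
tcp_pos: [0.5924, -0.195, 0.022]
ee_rot: [[-1.0, 0.018, 0.002], [0.018, 1.0, -0.0], [-0.002, -0.0, -1.0]]
wrist_force: [0.4, 0.3, 0.2]
gripper_width: 0.944
gripper_force: 0.0
```

>>> play_rows(commands="0 0 0 0 0 0;0 0 0 0 0 0;0 0 0 0 0 0;0 0 0 0 0 0;0 0 0 0 0 0;0 0 0 0 0 0;0 0 0 0 0 0;0 0 0 0 0 0", grip=50)

```text
time_s: 26.2
tcp_pos: [0.5922, -0.1952, 0.022]
ee_rot: [[-1.0, 0.018, 0.002], [0.018, 1.0, -0.0], [-0.002, -0.0, -1.0]]
wrist_force: [-1.3, 1.5, 5.9]
gripper_width: 0.576
gripper_force: 2.8
```

Opening 50 mm is below the 56 mm lens diameter, so I'll look before lifting.

```bash
python3 look.py wrist .5914 -.1944 .045 .038 .053
python3 - <<'E'
from h import *
s=r.sense();print(s['gripper_width'],s['gripper_force'],s['wrist_force'])
E
```

```text
8002 ((0.5898280143737793, -0.1937848925590515), (0.0557173527777195, 0.059456076472997665), 37.219783782958984) med [ 0.5862 -0.1953  0.0462] zmax 0.0477
26.25 [ 0.5921325  -0.19524181  0.02195545] [ -3.4  31.5 -11.8   0.  -46.6 -87.7]
0.5767838601809396 2.760782428085804 [-0.41007378  1.09456455  5.56249709]
```

View pics/last.png

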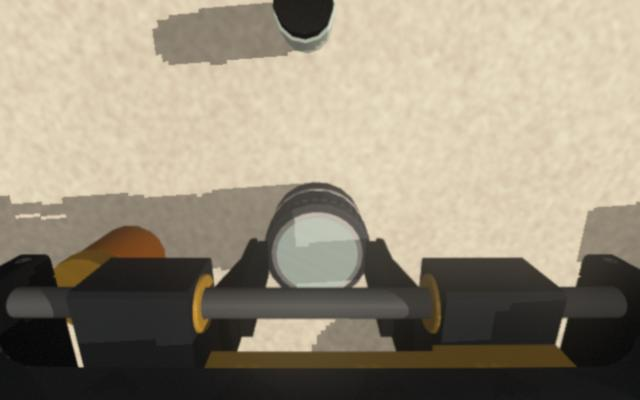

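The lens at (317,245) stands upright between both fingers. The grip target of 50 mm was simply too close to its size, so I'll close further.

>>> play_rows(commands="0 0 0 0 0 0;0 0 0 0 0 0;0 0 0 0 0 0;0 0 0 0 0 0", grip=35)

```text
time_s: 26.65
tcp_pos: [0.5925, -0.1952, 0.022]
ee_rot: [[-1.0, 0.018, 0.002], [0.018, 1.0, -0.0], [-0.002, -0.0, -1.0]]
wrist_force: [0.1, 0.3, 5.0]
gripper_width: 0.412
gripper_force: 2.6
```

```bash
python3 look.py wrist .5914 -.1944 .06 .043 .05
python3 - <<'E'
from h import *
p,d=cams.capture('scene');cv2.imwrite('pics/s2.png',cv2.resize(p[120:320,180:440],None,fx=2.3,fy=2.3))
w=cv2.imread('pics/last.png')
cv2.imwrite('pics/c2.png',np.hstack([cv2.resize(p[160:320,180:380],(560,448)),cv2.resize(w[150:360,240:400],(240,315)).repeat(1,0) if 0 else cv2.resize(w[150:374,260:380],(240,448))]))
E
```

```text
6420 ((0.5878248810768127, -0.19539742171764374), (0.05377473682165146, 0.04832492023706436), 89.06314849853516) med [ 0.5848 -0.1954  0.0463] zmax 0.0475
26.7 [ 0.59248517 -0.19520216  0.02198998] [ -3.4  31.5 -11.8   0.  -46.6 -87.7]
```

View pics/c2.png

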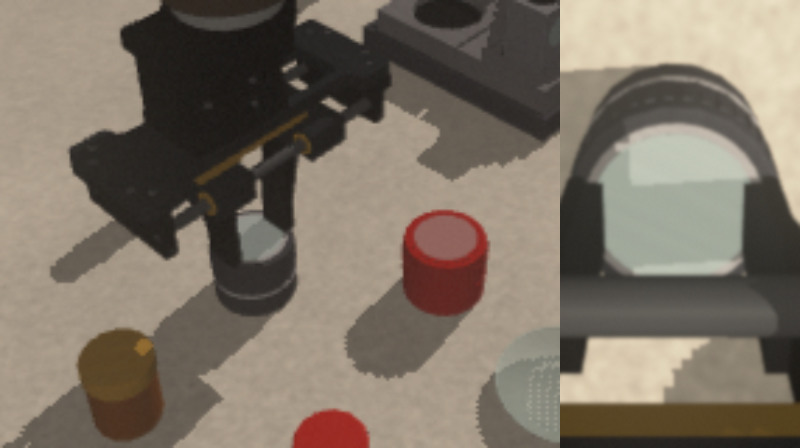

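The fingers overlap the lens outline without building force, so this is not a sound grasp. I'll open and close again in small steps, watching the force.

>>> play_rows(commands="0 0 0 0 0 0;0 0 0 0 0 0;0 0 0 0 0 0;0 0 0 0 0 0;0 0 0 0 0 0;0 0 0 0 0 0", grip=80)

```text
time_s: 27.35
tcp_pos: [0.591, -0.195, 0.0206]
ee_rot: [[-1.0, 0.019, -0.001], [0.019, 1.0, 0.0], [0.001, 0.0, -1.0]]
wrist_force: [0.4, -0.1, -0.2]
gripper_width: 0.862
gripper_force: 0.0
```

```bash
python3 look.py wrist .5914 -.1944 .06 .043 .05;python3 - <<'E'
from h import *
p,d=cams.capture('scene')
w=cv2.imread('pics/last.png')
cv2.imwrite('pics/c3.png',np.hstack([cv2.resize(p[160:320,180:320],(490,560)),cv2.resize(w[150:374,260:380],(300,560))]))
E
```

```text
4810 ((0.5841531157493591, -0.195622056722641), (0.09220102429389954, 0.043869465589523315), 82.68782806396484) med [ 0.5839 -0.1804  0.048 ] zmax 0.0498
27.4 [ 0.59056019 -0.19485024  0.020193  ] [ -3.4  31.6 -11.9  -0.  -46.6 -87.7]
```

>>> play_rows(commands="0 0 0 0 0 0;0 0 0 0 0 0;0 0 0 0 0 0;0 0 0 0 0 0;0 0 0 0 0 0", grip=57)

```text
time_s: 27.95
tcp_pos: [0.5914, -0.1951, 0.021]
ee_rot: [[-1.0, 0.019, -0.0], [0.019, 1.0, 0.0], [0.0, 0.0, -1.0]]
wrist_force: [-0.2, -0.0, 0.6]
gripper_width: 0.665
gripper_force: 0.0
```

>>> play_rows(commands="0 0 0 0 0 0;0 0 0 0 0 0;0 0 0 0 0 0", grip=54)

```text
time_s: 28.25
tcp_pos: [0.5914, -0.1953, 0.0211]
ee_rot: [[-1.0, 0.019, 0.0], [0.019, 1.0, -0.0], [-0.0, -0.0, -1.0]]
wrist_force: [0.4, -1.7, 0.0]
gripper_width: 0.625
gripper_force: 7.2
```

View pics/c3.png

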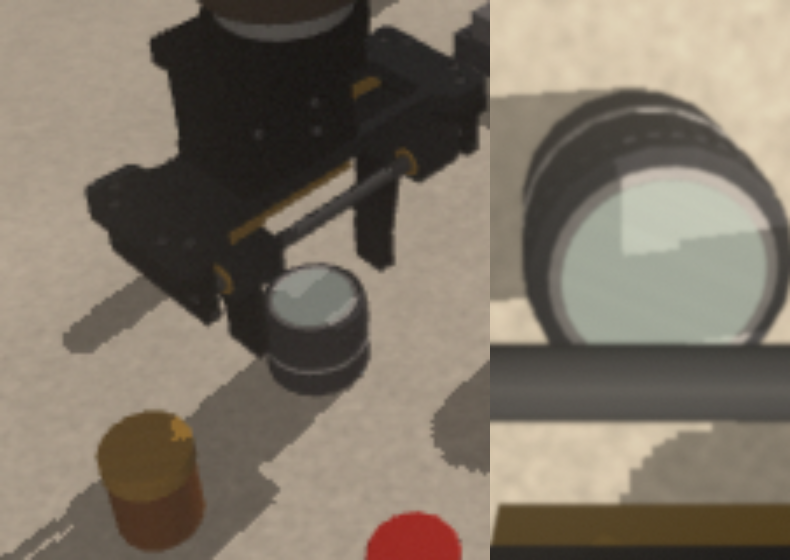

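In that view the lens looks shifted toward one finger and perhaps slightly tipped. It now shows contact at 54 mm. I'll check its pose numerically before going on.

Run:
```python
from h import *
s=r.sense();print(s['gripper_width'],s['gripper_force'],s['wrist_force'])
for n in('wrist','scene'):
    ci=cams.camera_info(n);p,d=cams.capture(n);P=cloud(ci,d)
    if n=='wrist':cv2.imwrite('pics/last.png',p);w=p
    g=cv2.cvtColor(p,cv2.COLOR_BGR2HSV)
    Q=P.reshape(-1,3);v=p.reshape(-1,3).max(1)
    m=(abs(Q[:,0]-.591)<.035)&(abs(Q[:,1]+.195)<.035)&(Q[:,2]>.035)&(Q[:,2]<.06)&(v>95)
    q=Q[m];c=q.mean(0);u,S,V=np.linalg.svd(q-c,full_matrices=False)
    print(n,m.sum(),c.round(4),'normal',V[2].round(3),'rect',cv2.minAreaRect(q[:,:2].astype(np.float32)),'z',np.percentile(q[:,2],[5,95]).round(4))
cv2.imwrite('pics/c4.png',np.hstack([cv2.resize(p[160:320,180:320],(490,560)),cv2.resize(w[150:374,260:380],(300,560))]))
```

```text
0.6245921703270568 7.23065659403801 [ 0.36519213 -1.71846776  0.03572281]
wrist 5905 [ 0.589  -0.195   0.0464] normal [-0.01   0.013  1.   ] rect ((0.58754563331604, -0.19390341639518738), (0.0674085021018982, 0.04486798122525215), 89.11323547363281) z [0.0453 0.0475]
scene 314 [ 0.5913 -0.194   0.047 ] normal [-0.004  0.008  1.   ] rect ((0.5897226333618164, -0.1946701556444168), (0.04567529261112213, 0.04498310759663582), 12.684835433959961) z [0.0457 0.0483]
```

View pics/c4.png

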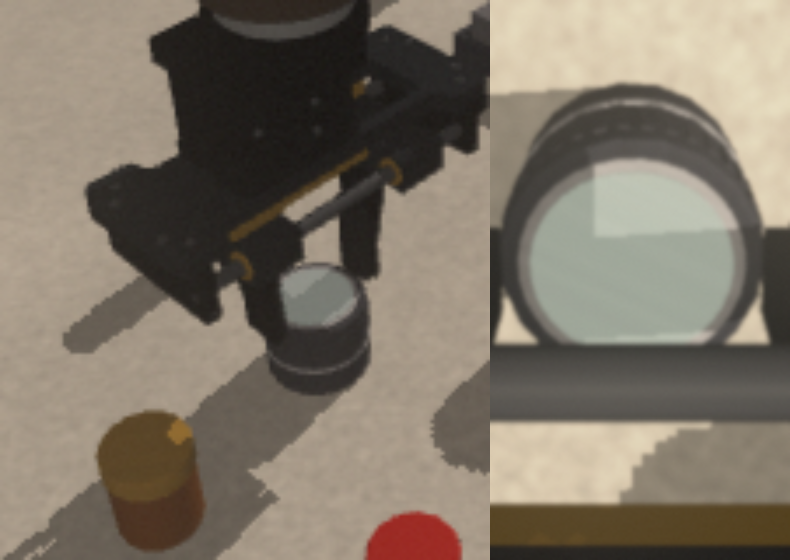

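The lens is upright and centred, held at 54 mm with 7 N. I'll try a little tighter, then a 6 mm test lift.

>>> play_rows(commands="0 0 0 0 0 0;0 0 0 0 0 0", grip=53)

```text
time_s: 28.55
tcp_pos: [0.5918, -0.1952, 0.0218]
ee_rot: [[-1.0, 0.018, 0.001], [0.018, 1.0, -0.0], [-0.001, -0.0, -1.0]]
wrist_force: [-0.4, 0.0, 3.4]
gripper_width: 0.613
gripper_force: 4.1
```

>>> play_rows(commands="0 0 0.1 0 0 0;0 0 0.1 0 0 0;0 0 0 0 0 0;0 0 0 0 0 0")

```text
time_s: 28.95
tcp_pos: [0.5913, -0.195, 0.0269]
ee_rot: [[-1.0, 0.019, -0.0], [0.019, 1.0, 0.0], [0.0, 0.0, -1.0]]
wrist_force: [0.1, 0.4, 0.3]
gripper_width: 0.61
gripper_force: 0.0
```

```bash
cat > lens.py <<'E'
from h import *
s=r.sense();x,y,z=s['tcp_pos'];print(s['tcp_pos'].round(4) if hasattr(s['tcp_pos'],'round') else s['tcp_pos'],s['gripper_width'],s['gripper_force'],s['wrist_force'])
ci=cams.camera_info('wrist');p,d=cams.capture('wrist');cv2.imwrite('pics/last.png',p)
Q=cloud(ci,d).reshape(-1,3);v=p.reshape(-1,3).max(1)
m=(abs(Q[:,0]-x)<.035)&(abs(Q[:,1]-y)<.024)&(abs(Q[:,2]-z-.025)<.012)&(v>95)
q=Q[m];c=q.mean(0);V=np.linalg.svd(q-c,full_matrices=False)[2]
print(m.sum(),c.round(4),'normal',V[2].round(3),'top-tcp',np.median(q[:,2])-z,'ylims',np.percentile(q[:,1],[1,99]).round(4),'xlims',np.percentile(q[:,0],[1,99]).round(4))
E
python3 lens.py
```

```text
[ 0.5913 -0.195   0.0269] 0.6101627379145915 0.0 [0.11898822 0.41510391 0.25460699]
5852 [ 0.59   -0.1951  0.0464] normal [-0.002  0.003  1.   ] top-tcp 0.019524165153879107 ylims [-0.2174 -0.1729] xlims [0.5684 0.6123]
```

The lens stayed on the table, so the fingers only caught its edge at that height. I'll take it lower, with TCP about 13 mm so the tips still clear the insert when seated.

>>> play_rows(commands="0 0 0 0 0 0;0 0 0 0 0 0;0 0 0 0 0 0;0 0 0 0 0 0;0 0 -0.2 0 0 0;0 0 -0.2 0 0 0;0 0 -0.06 0 0 0;0 0 0 0 0 0", grip=76)

```text
time_s: 29.8
tcp_pos: [0.5909, -0.1951, 0.0124]
ee_rot: [[-1.0, 0.019, -0.002], [0.019, 1.0, 0.0], [0.002, 0.0, -1.0]]
wrist_force: [-0.6, 0.1, 1.0]
gripper_width: 0.876
gripper_force: 0.0
```

>>> play_rows(commands="0 0 0 0 0 0;0 0 0 0 0 0;0 0 0 0 0 0;0 0 0 0 0 0;0 0 0 0 0 0;0 0 0 0 0 0", grip=50)

```text
time_s: 30.4
tcp_pos: [0.5916, -0.1952, 0.0135]
ee_rot: [[-1.0, 0.019, 0.0], [0.019, 1.0, -0.0], [-0.0, -0.0, -1.0]]
wrist_force: [-0.6, 0.9, 0.5]
gripper_width: 0.633
gripper_force: 30.0
```

```bash
python3 lens.py
```

```text
[ 0.5916 -0.1952  0.0135] 0.6333440943300599 30.000200271606445 [-0.6339736   0.86997365  0.52305562]
5652 [ 0.5873 -0.1951  0.0464] normal [-0.01   0.009  1.   ] top-tcp 0.03294376705190663 ylims [-0.2175 -0.1731] xlims [0.5687 0.6047]
```

That is a full 30 N grasp at 55 mm with the lens upright. I'll lift and carry it.

>>> play_rows(commands="0 0 0.2 0 0 0;0 0 0.5 0 0 0;0 0 1 0 0 0;0 0 1 0 0 0;0 0 0.8 0 0 0;0 0 0.4 0 0 0;-0.15 0.5 0 0 0 0;-0.28 0.95 0 0 0 0;-0.29 1 0 0 0 0;-0.29 1 0 0 0 0;-0.29 1 0 0 0 0;-0.29 1 0 0 0 0;-0.29 1 0 0 0 0;-0.29 1 0 0 0 0;-0.29 1 0 0 0 0;-0.29 1 0 0 0 0;-0.29 1 0 0 0 0;0 0.2 0 0 0 0;0 0 0 0 0 0;0 0 0 0 0 0")

```text
time_s: 32.45
tcp_pos: [0.4995, 0.1238, 0.1294]
ee_rot: [[-1.0, 0.019, -0.002], [0.019, 1.0, -0.001], [0.002, -0.001, -1.0]]
wrist_force: [-0.2, 0.4, -1.9]
gripper_width: 0.632
gripper_force: 30.0
```

```bash
python3 lens.py; python3 look.py wrist .5 .125 .036 .02 .034 .502 .219 .03 .074 .09 .595 .123 .035 .08 .1
```

```text
[0.4995 0.1238 0.1294] 0.6319076852729162 29.999442100524902 [-0.24878682  0.37244375 -1.94456984]
5810 [0.495  0.1239 0.1624] normal [ 0.012 -0.009 -1.   ] top-tcp 0.03297250042110017 ylims [0.1012 0.1459] xlims [0.4761 0.5127]
2045 ((0.48900723457336426, 0.1251162588596344), (0.06400610506534576, 0.03973204270005226), 86.66249084472656) med [0.4873 0.1256 0.03  ] zmax 0.0312
792 ((0.5033676028251648, 0.21831828355789185), (0.012203280813992023, 0.02961054816842079), 89.28180694580078) med [0.502  0.2172 0.0831] zmax 0.0844
1614 ((0.5991219878196716, 0.12510108947753906), (0.03983154520392418, 0.030827386304736137), 88.002685546875) med [0.5984 0.1248 0.0896] zmax 0.0906
32.55 [0.49996255 0.12342416 0.12977348] [  31.9   15.1  -20.5   -0.   -54.5 -123.1]
```

View pics/last.png

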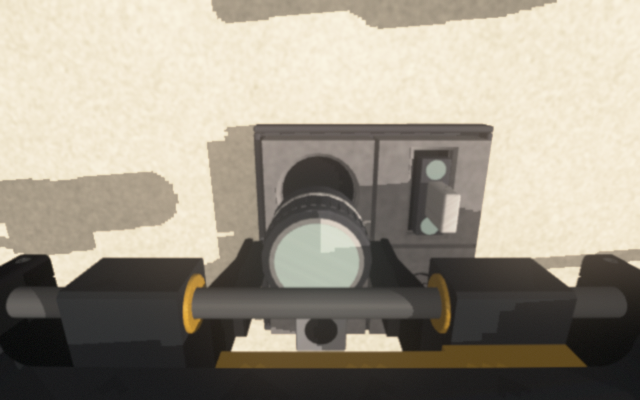

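The lens at (317,250) is held level, 2 mm off its recess at (318,185). The slider at (437,190) is seated. I'll correct and lower it.

>>> play_rows(commands="0.05 0.04 0 0 0 0;0 0 -0.5 0 0 0;0 0 -0.8 0 0 0;0 0 -0.5 0 0 0;0 0 -0.3 0 0 0;0 0 -0.25 0 0 0;0 0 -0.2 0 0 0;0 0 -0.15 0 0 0;0 0 -0.06 0 0 0;0 0 0 0 0 0;0 0 0 0 0 0")

```text
time_s: 33.65
tcp_pos: [0.502, 0.1257, 0.0478]
ee_rot: [[-1.0, 0.018, 0.001], [0.018, 1.0, 0.0], [-0.001, 0.0, -1.0]]
wrist_force: [0.4, -0.3, -1.5]
gripper_width: 0.63
gripper_force: 30.0
```

>>> play_rows(commands="0 0 -0.07 0 0 0;0 0 -0.05 0 0 0;0 0 0 0 0 0;0 0 0 0 0 0")

```text
time_s: 34.05
tcp_pos: [0.5017, 0.1255, 0.0438]
ee_rot: [[-1.0, 0.019, -0.0], [0.019, 1.0, -0.0], [0.0, -0.0, -1.0]]
wrist_force: [-0.7, 0.1, -2.1]
gripper_width: 0.628
gripper_force: 30.0
```

>>> play_rows(commands="0 0 0 0 0 0;0 0 0 0 0 0;0 0 0 0 0 0;0 0 0 0 0 0;0 0 0.3 0 0 0;0 0 1 0 0 0;0 0 1 0 0 0;0 0 1 0 0 0;0 0 1 0 0 0;0 -0.8 0 0 0 0;0 -1 0 0 0 0;0 -1 0 0 0 0;0 -1 0 0 0 0;0 -1 0 0 0 0;-0.5 -1 0 0 0 0;-0.5 -1 0 0 0 0;0 -0.8 0 0 0 0;0 0 0 0 0 0;0 0 0 0 0 0", grip=74)

```text
time_s: 35.95
tcp_pos: [0.4718, -0.1027, 0.1735]
ee_rot: [[-1.0, 0.02, 0.001], [0.02, 1.0, 0.0], [-0.001, 0.0, -1.0]]
wrist_force: [-0.3, 0.1, -0.2]
gripper_width: 0.853
gripper_force: 0.0
```

```bash
python3 look.py top .594 .217 .03 .08 .1 .594 .124 .03 .08 .1 .5 .2185 .03 .074 .09 .499 .125 .035 .068 .084 .474 -.198 .03 .045 .06 .6086 -.3164 .035 .045 .06 .5455 .1706 .11 .034 .0425
```

```text
274 ((0.593693733215332, 0.21621614694595337), (0.03278464823961258, 0.03328984975814819), 37.715213775634766) med [0.5929 0.2151 0.0889] zmax 0.0911
456 ((0.5937588214874268, 0.12420948594808578), (0.039009831845760345, 0.040373727679252625), 89.8736343383789) med [0.593  0.1237 0.0892] zmax 0.0916
none 0
none 0
none 0
377 ((0.6084671020507812, -0.3157278299331665), (0.04137072339653969, 0.042272601276636124), 44.914493560791016) med [ 0.6075 -0.3154  0.0513] zmax 0.0537
1662 ((0.602466881275177, 0.16989094018936157), (0.18614163994789124, 0.0713130533695221), 89.88435363769531) med [0.6153 0.1841 0.0389] zmax 0.0412
36.0 [ 0.47190798 -0.10222168  0.17330429] [  7.1   9.3 -21.1  -0.  -59.5 -98.2]
```

Arm occludes the rest; move up and to the side, away from it all, and look once more.

>>> play_rows(commands="0 -0.5 1 0 0 0;0 -1 1 0 0 0;0 -1 0 0 0 0;0 -1 0 0 0 0;0 -1 0 0 0 0;0 -1 0 0 0 0;0 -1 0 0 0 0;0 -1 0 0 0 0;0 -1 0 0 0 0;-0.5 -1 0 0 0 0;-0.5 -1 0 0 0 0;-0.5 -1 0 0 0 0;-0.5 -0.5 0 0 0 0;0 0 0 0 0 0;0 0 0 0 0 0;0 0 0 0 0 0")

```text
time_s: 37.6
tcp_pos: [0.4127, -0.4615, 0.2329]
ee_rot: [[-1.0, 0.017, 0.0], [0.017, 1.0, 0.0], [-0.0, 0.0, -1.0]]
wrist_force: [0.2, 0.4, 0.3]
gripper_width: 0.848
gripper_force: 0.0
```

```bash
python3 look.py top .5 .2185 .03 .074 .09 .499 .125 .035 .068 .084 .474 -.198 .03 .045 .06 ; python3 look.py scene .5 .2185 .03 .074 .09 .499 .125 .035 .068 .084 .474 -.198 .03 .045 .06;python3 - <<'E'
from h import *
p,d=cams.capture('top');cv2.imwrite('pics/fin.png',cv2.convertScaleAbs(cv2.resize(p[130:290,150:490],None,fx=2.3,fy=2.3),alpha=1.6))
E
```

```text
131 ((0.5009592771530151, 0.2181362509727478), (0.013258148916065693, 0.029675420373678207), 89.4795913696289) med [0.5005 0.217  0.0824] zmax 0.0851
711 ((0.49997252225875854, 0.12465772777795792), (0.05544651672244072, 0.05439728498458862), 20.590728759765625) med [0.4995 0.1241 0.0757] zmax 0.0779
135 ((0.4740523099899292, -0.19784724712371826), (0.022907184436917305, 0.022668037563562393), 88.84986114501953) med [ 0.4739 -0.1978  0.0537] zmax 0.0556
37.65 [ 0.41273165 -0.46143801  0.23296362] [-33.2  20.3   2.8  -0.  -72.5 -57.7]
58 ((0.5041888952255249, 0.2181687355041504), (0.014113464392721653, 0.02972247637808323), 88.29509735107422) med [0.5055 0.2141 0.0814] zmax 0.0846
262 ((0.5018522143363953, 0.12302735447883606), (0.0541534386575222, 0.05701823532581329), 47.610679626464844) med [0.5062 0.1184 0.076 ] zmax 0.0777
120 ((0.4762353003025055, -0.1989258974790573), (0.023970890790224075, 0.025099553167819977), 50.97023010253906) med [ 0.4791 -0.2011  0.0534] zmax 0.055
37.7 [ 0.4126614  -0.46151789  0.23300118] [-33.2  20.3   2.8  -0.  -72.5 -57.7]
```

View pics/fin.png

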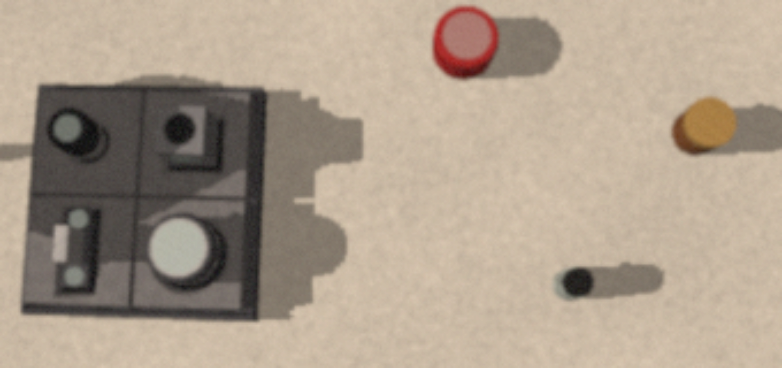

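All four accessories are seated: eyepiece (72,130), block (185,132), slider (75,245) and lens (182,248). Their top heights are 89, 89, 82–84 and 76 mm, as expected. The vial (575,283), jar (705,125) and red look-alike (465,40) are where they started.

```bash
python3 -c "
from station import r
print(r.finish_job())"
```

```text
the job is handed in; nothing more can be done
None
```

The job is handed in: by the last images all four accessories are upright and fully down in their own recesses, and the jar, vial and red look-alike are where they started; the hand-in returned no verdict.

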